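# Lock the display-case service fastener and hang the key on the carousel

## Task

At the bakery counter, first turn the tool carousel until its one free forked hook faces front, over the white-marked tab on its foot. Then take the blade key from its black stand, put its blade into the slotted fastener on the grey service housing and turn it a full quarter turn clockwise (seen from above) to lock it. Finally hang the key by its grip bar on that free hook, still facing front, and let go, leaving the other things on the counter where they are.

Things in the scene. Friction and masses are not known exactly. Their poses are not given: they have to be found in the camera images.
- key: Upright T-shaped key, 118 mm tall, 0.1-0.16 kg; origin: centre of the blade's lower edge, z up. Steel blade 34 mm wide (y), 5 mm thick (x; 3 mm at the lowest 5 mm), z 0-22 mm; round collar 32 mm across, z 22-30; shaft 12 mm across, z 30-80; black grip bar 64 mm (y) by 14 mm (x), z 80-118. Pinch the bar across its thickness from above. A half turn about z leaves it the same.
- key_neck (a point): Point on the key's axis at the underside of its grip bar, 80 mm above the blade's lower edge.
- key_stand: Fixed black block 80 x 80 mm, 34 mm high; origin: centre of its underside. The key stands upright in a slot in its top (slot along its y), collar resting on the top face, blade 22 mm deep: lift the key straight up more than 25 mm to free it.
- hatch: Fixed grey metal housing 170 mm (x) by 210 mm (y), top at 70 mm; origin: centre of its underside. Amid its top a fixed black bezel ring, 60 mm inside, 72 mm outside, top at 98 mm, shrouds the slotted steel fastener. A short white line beside the bezel, on its -x side, shows where the slot points when locked. Left or right on the table.
- lock (a joint): Slotted fastener's angle, rad. 0: open, slot along the housing's y (long side). It grows as the fastener turns clockwise seen from above; 1.57: locked, slot along the housing's x, in line with the white line; stop at 1.62. Starts at 0 to 0.12. It stays where it is left (friction about 0.08 N m).
- lock_slot (a point): On the fastener's axis at the mouth of its slot, 96 mm above the table; turns with it, y along the slot. Slot 9 mm wide (x), 40 mm long, 24 mm deep: the key's blade goes in 22 mm, until the collar seats. The blade has about 0.12 rad of play in the slot each way: turn the key that much beyond the quarter turn.
- carousel_base: Fixed round foot of the carousel, 170 mm across, 12 mm high; origin: centre of its underside. A tab with a white line marks its front (its own -x, roughly towards the robot). The rack above is 235 mm across; its three other hooks carry a scraper, a brush and a pastry wheel fixed to it, up to 162 mm above the table. Left or right on the table.
- carousel (a joint): Angle of the carousel's rack, rad, counter-clockwise seen from above; 0: the free hook is over the front tab. Starts at 0.6 to 1.35. It turns freely either way from -3.1 to 3.1 and stays where it is left (friction about 0.06 N m).
- carousel_knob (a point): Grip point of the knob bar atop the rack, on its axis, 178 mm above the table; turns with the rack. Black bar 50 mm long (y), 14 mm thick (x; x is the line of the free hook), 156 to 190 mm above the table, on a disc 52 mm across. Pinch it across its thickness from above and turn.
- hook_seat (a point): Seat of the free hook: midway between its two prongs, level with their tops, 125 mm up, 85 mm from the carousel axis; turns with the rack, -x outward. Prongs along x, 24 mm apart, 8 mm wide and thick; lips 8 mm high at their ends, 24-29 mm outward. Key: bar across the prongs, shaft between; bring it in from outside, bar underside 10-35 mm above the prongs, then lower.
- jam_jar: Loose amber jar, 62 mm across, 85 mm tall; bystander, leave alone. Origin: centre of its underside.
- bowl: Loose white bowl, 110 mm across, 45 mm tall; bystander, leave alone. Origin: centre of its underside.
- shaker: Loose aluminium sugar shaker, 58 mm across, 87 mm tall; bystander, leave alone. Origin: centre of its underside.
- mug: Loose white mug, 76 mm across, 85 mm tall; bystander, leave alone. Origin: centre of its underside.
- pastry_brush: Loose pastry brush lying on the table; bystander, leave alone. Origin: its underside, near the middle.
- syrup: Loose amber bottle, 60 mm across, 170 mm tall; bystander, leave alone. Origin: centre of its underside.

How it is judged:
By the outcome, as a careful person would: the job done as asked, in the order asked, and still so for the second after the job is handed in, with the robot touching nothing.
It also fails if it takes over 70 s, if anything falls off the work surface, if the arm or the gripper's body presses on something with over 40 N, if the wrist force passes 120 N, or if a joint passes its speed limit or range.

## Robot

A 6-joint arm with a two-finger parallel gripper is mounted at the origin on the work surface. World frame = base frame: x ahead of the robot, y to its left, z up, the work surface at z = 0. Lengths are in m, angles in rad, forces in N, time in s.
With the tool pointing down it reaches from about 0.35 to 0.975 m from the base axis. Payload 4.9 kg.
Tool frame: the origin (TCP) lies midway between the tips of the shut fingers; the grasp point (between the pads) lies 19 mm behind it; z points along the fingers, y is the line along which they close (so a half turn about z gives the same grasp; the last joint's range is limited). The gripper opens to 85 mm and grips with 20 to 120 N. Pads are 22 mm wide; open, the fingers measure 114 mm over their backs; the gripper's body (76 mm by 85 mm) begins 54 mm behind the grasp point. The pads swing forward as they close: fully open they stand 13 mm farther back than shut.
Start: joints at [1.07, 0.053, 1.613, -0, 1.476, -0.119], TCP at [0.233, 0.58, 0.192] pointing down, gripper open.
Joint ranges: [-3.01, 3.01], [-1.01, 2.22], [0.06, 2.58], [-1.02, 4.17], [0.09, 2.62], [-3.14, 3.14]. Speed limits (rad/s): [2.57, 2.57, 3.14, 3.14, 3.14, 3.14].

## Interface

Orientations are given as a rotation vector (axis times angle).
In Python, from station import ctrl gives the robot as it stands.
- The arm moves only by the tool step_arm, never from a script. Its argument "targets" is a list of rows, each an object with "travel": the shift along the world's x, y, z as a fraction of full scale, a list of three; "angular": the turn, a rotation vector about the world's x, y, z as a fraction of full scale, a list of three; "gripper": the opening, from 0 (shut) to 1 (fully open). In form: [{"travel": [x, y, z], "angular": [rx, ry, rz], "gripper": gripper}, ...]. A call has 1 to 10 rows; each row is the pose to reach, as a shift and turn from the pose commanded when the call began; what a row does not reach only later rows make up. Full scale, the value 1, is 0.6 m for a shift and pi/4 rad for a turn. A row lasts 1/10 s, in which the tool goes at most 50 mm and 8.59 degrees, less where a joint would pass 70% of its speed; a pose out of reach is approached as far as the arm can. A call with a number of a shift or a turn outside -1 to 1 is refused whole. A call with a gripper value outside its range is refused whole. The fingers move at their own pace and stop on an object; "squeeze" is the grip in N (left out, the last holds). Time passes only in rows, so rows that repeat a pose let the fingers close. It gives the time, the measured TCP pose, the force, the opening and the grip force at its end, in the units of the state.
- ctrl.get_obs(): the state, without advancing time (a new reading comes with each control period).
- ctrl.get_image(name): name is "scene" or "top" or "wrist"; returns a dict with "img" (400x640x3 uint8, red, green, blue), "fx", "fy", "cx", "cy" (pixels), "rvec" (rotation vector, rad) and "tvec" (3), from world to camera coordinates, as OpenCV has them. Camera axes: x right, y down, z forward; pixel columns grow to the right and rows downward; lengths in m; the calibration is good to about 2 mm. The wrist camera is an equidistant fisheye: a pixel r from the principal point sees the ray r / f radians off the axis. A picture is of the moment at which its call begins. There is no depth.
- ctrl.finish_job(): hands the job in; it is judged then, once.
The state is a dict: "t": time; "q": joint angles; "dq": joint speeds; "effort": joint torques, N m; "tool_pos": TCP position; "tool_rot": TCP orientation; "contact_force": force on the tool from outside, world axes, zero at the start; "wrist_torque": the same for the moment, N m; "opening": finger opening in m; "grip_force": force on a finger pad.
Only numpy, scipy, OpenCV 4.12 (cv2) and the standard library are available. Lean on these libraries where they do the work, as an engineer would, in place of code of your own. Each camera call takes 0.05 s, during which the arm holds its last target. There are 200 camera calls.

## Working session

There is one attempt and no reset: what is moved stays moved. The work goes in short steps, Python scripts to look and compute and a tool call to move; the robot and the scene stay as the last step left them, time stands still between calls to the robot, and variables do not carry over. Pictures are saved under pics/ and viewed, at most 10 in all, crops included, and the job is handed in when it is done.

Besides the shell and the picture viewer there is one more tool, called after "Request:" as name(argument=value, ...) on one line, values as JSON. step_arm: Moves the arm, as the interface text tells. Its arguments: {"type":"object","properties":{"targets":{"type":"array"},"squeeze":{"type":"number"}},"required":["targets"]}

```bash
mkdir -p pics
cat > h.py <<'E'
import numpy as np, cv2
from station import ctrl
def cam(n):
    d=ctrl.get_image(n); R=cv2.Rodrigues(np.array(d['rvec'],float))[0]; t=np.array(d['tvec'],float)
    return d,R,t
def ray(d,R,t,u,v,z):
    x=np.array([(u-d['cx'])/d['fx'],(v-d['cy'])/d['fy'],1.])
    w=R.T@x; c=-R.T@t; s=(z-c[2])/w[2]; return c+s*w
def proj(d,R,t,p):
    q=R@np.array(p,float)+t; return q[0]/q[2]*d['fx']+d['cx'],q[1]/q[2]*d['fy']+d['cy']
E
python3 - <<'E'
from h import *
for n in('top','scene'):
    d,R,t=cam(n); cv2.imwrite(f'pics/{n}0.png',cv2.resize(d['img'][:,:,::-1],(800,500),interpolation=cv2.INTER_CUBIC))
    print(n,d['fx'],d['cx'],d['cy'],-R.T@t, R[2])
print(ctrl.get_obs())
E
```

```text
top 383.31163899710987 319.7762730739274 200.57980926316927 [0.2806223  0.00510133 1.32197302] [ 0.19029774 -0.00988359 -0.98167667]
scene 363.4299614316641 317.65383791280385 198.57698643708883 [ 1.47004269 -0.14659293  0.80934351] [-0.80686299  0.10815655 -0.58075319]
{'t': 0.1, 'q': array([ 1.06994834e+00,  5.33639139e-02,  1.61414538e+00, -5.20868159e-06,
        1.47602434e+00, -1.18974296e-01]), 'dq': array([-0.00076488, -0.00231344, -0.00083199, -0.00122885, -0.00037832,
        0.00190391]), 'effort': array([ 1.78049345e-04, -3.94905853e+01, -3.71362245e+01, -1.48505032e-04,
        3.90841073e-03,  2.64440212e-05]), 'tool_pos': array([0.2325882 , 0.57941838, 0.1907475 ]), 'tool_rot': array([-5.96095259e-01, -3.08392258e+00,  2.90556995e-03]), 'contact_force': array([ 1.00928348, -0.47202199, -1.0380474 ]), 'wrist_torque': array([-0.04548047,  0.0271705 ,  0.04172388]), 'grip_force': 0.0, 'opening': 0.08537799024951044}
```

View pics/top0.png

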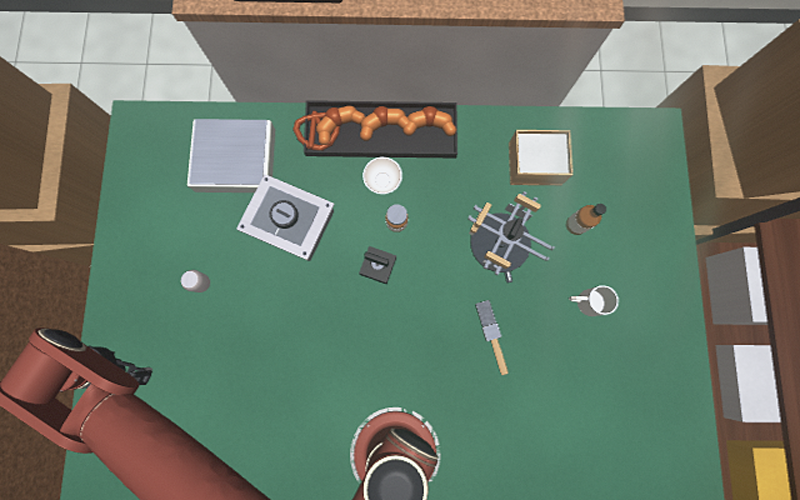

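View pics/scene0.png

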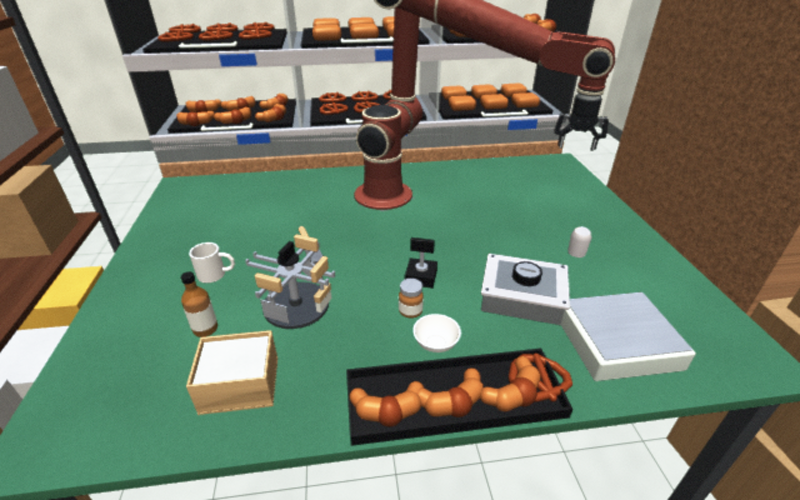

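The top view, 800-wide, shows the housing at about (285,215), the key stand at (377,263), the carousel at (510,238) and its front tab near (508,277). I'll zoom in on these three.

Run:
```python
from h import *
d,R,t=cam('top'); im=d['img'][:,:,::-1].copy()
def crop(x,y,w,h,s): return cv2.resize(im[y:y+h,x:x+w],(w*s,h*s),interpolation=cv2.INTER_CUBIC)
a=crop(185,138,90,75,4)   # hatch 360x300
b=crop(280,190,44,40,7)   # key 308x280
c=crop(368,148,80,80,5)   # carousel 400x400... 
C=np.zeros((600,800,3),np.uint8); C[:300,:360]=a; C[310:590,:308]=b; C[:400,380:780]=c
cv2.imwrite('pics/z.png',C)
```

```text
(no output)
```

View pics/z.png

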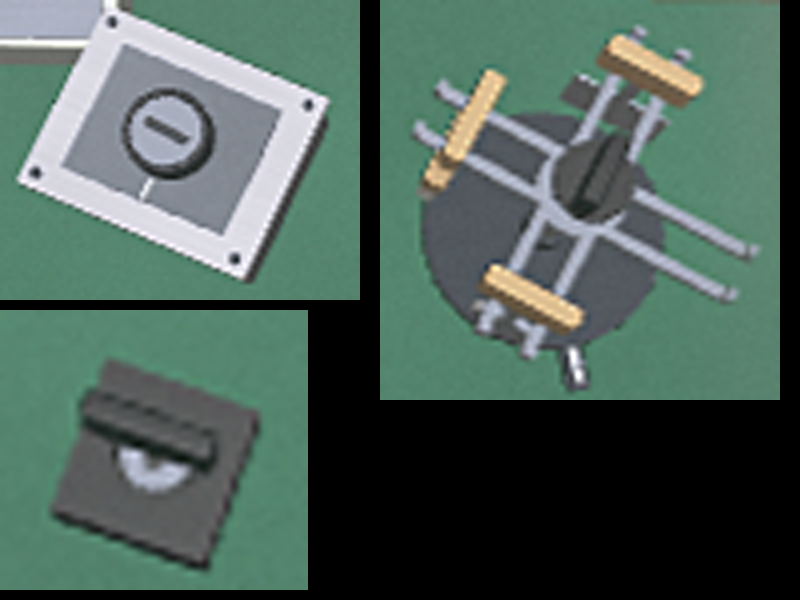

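The zoom shows the housing's top corners at (107,8), (328,98), (243,280) and (17,180), and the bezel centre at (168,134). The key bar's top runs (85,398) to (213,445). The free hook's prong tips are at (752,248) and (728,293), with the tab at (574,367) and the knob at about (605,172).

Run:
```python
from h import *
d,R,t=cam('top')
H=lambda x,y,z: ray(d,R,t,185+x/4,138+y/4,z)
K=lambda x,y,z: ray(d,R,t,280+x/7,190+(y-310)/7,z)
C=lambda x,y,z: ray(d,R,t,368+(x-380)/5,148+y/5,z)
ang=lambda a,b: np.degrees(np.arctan2((b-a)[1],(b-a)[0]))
c=[H(*p,.07) for p in((107,8),(328,98),(243,280),(17,180))]
print('hatch',np.mean(c,0),[np.linalg.norm(c[i]-c[i-1]).round(3) for i in range(4)],[ang(c[i],c[(i+1)%4]).round(1) for i in range(4)])
print('bezel top',H(168,134,.098),'slot',H(167,132,.096),ang(H(187,144,.096),H(147,120,.096)),'white',H(146,190,.07))
s=[K(*p,.034) for p in((110,362),(258,412),(207,558),(53,510))]
print('stand',np.mean(s,0),[np.linalg.norm(s[i]-s[i-1]).round(3) for i in range(4)],[ang(s[i],s[(i+1)%4]).round(1) for i in range(4)])
a,b=K(87,402,.118),K(214,445,.118); print('keybar',a,b,(a+b)/2,np.linalg.norm(a-b),ang(b,a))
f=C(543,231,.012);tb=C(574,367,.012);print('foot',f,'tab',tb,ang(f,tb))
k1,k2=C(632,140,.19),C(583,210,.19);print('knob',(k1+k2)/2,np.linalg.norm(k1-k2),ang(k2,k1))
p1,p2=C(752,248,.13),C(728,293,.13);r1,r2=C(640,190,.121),C(610,237,.121)
print('tips',p1,p2,(p1+p2)/2,ang(p1,p2),np.linalg.norm(p1-p2))
print(ang(f,(p1+p2)/2),ang(r1,p1),ang(r2,p2))
```

```text
hatch [0.61482766 0.30054532 0.07      ] [np.float64(0.165), np.float64(0.207), np.float64(0.17), np.float64(0.209)] [np.float64(-112.2), np.float64(157.5), np.float64(66.6), np.float64(-23.5)]
bezel top [0.6125933  0.29887293 0.098     ] slot [0.6148314  0.30026527 0.096     ] 59.36303016936966 white [0.57164722 0.32136824 0.07      ]
stand [0.49212328 0.0508787  0.034     ] [np.float64(0.078), np.float64(0.077), np.float64(0.076), np.float64(0.078)] [np.float64(-108.4), np.float64(161.5), np.float64(73.1), np.float64(-19.7)]
keybar [0.50487594 0.08024012 0.118     ] [0.48550258 0.02209853 0.118     ] [0.49518926 0.05116932 0.118     ] 0.06128435453098518 71.57140991748507
foot [ 0.55990732 -0.29091487  0.012     ] tab [ 0.4640669 -0.3091911  0.012    ] -169.20363825985137
knob [ 0.55726014 -0.29127443  0.19      ] 0.054291607719154325 -35.66702596730253
tips [ 0.52493227 -0.39731998  0.13      ] [ 0.49567611 -0.38047465  0.13      ] [ 0.51030419 -0.38889731  0.13      ] 150.06719701505926 0.03375927130159249
-116.85058742082478 -120.2788511807004 -117.74605799752791
```

Request:
step_arm(targets=[{"travel": [0,0,0.08],"angular": [0,0,0],"gripper": 1},{"travel": [0.27,-0.79,0.18],"angular": [0,0,-0.147],"gripper": 0.6},{"travel": [0.27,-0.79,0.18],"angular": [0,0,-0.147],"gripper": 0.6},{"travel": [0.27,-0.79,0.18],"angular": [0,0,-0.147],"gripper": 0.6},{"travel": [0.27,-0.79,0.18],"angular": [0,0,-0.147],"gripper": 0.6},{"travel": [0.27,-0.79,0.18],"angular": [0,0,-0.147],"gripper": 0.6},{"travel": [0.27,-0.79,0.18],"angular": [0,0,-0.147],"gripper": 0.6},{"travel": [0.27,-0.79,0.18],"angular": [0,0,-0.147],"gripper": 0.6},{"travel": [0.27,-0.79,0.18],"angular": [0,0,-0.147],"gripper": 0.6},{"travel": [0.27,-0.79,0.18],"angular": [0,0,-0.147],"gripper": 0.6}])

```text
t: 1.2
tool_pos: [0.3774, 0.1554, 0.2937]
tool_rot: [0.772, 3.044, 0.001]
contact_force: [1.3, -0.3, -0.5]
opening: 0.0516
grip_force: 0.0
```

Request:
step_arm(targets=[{"travel": [0.29,-0.72,0.01],"angular": [0,0,0],"gripper": 0.6},{"travel": [0.29,-0.72,0.01],"angular": [0,0,0],"gripper": 0.6},{"travel": [0.29,-0.72,0.01],"angular": [0,0,0],"gripper": 0.6},{"travel": [0.29,-0.72,0.01],"angular": [0,0,0],"gripper": 0.6},{"travel": [0.29,-0.72,0.01],"angular": [0,0,0],"gripper": 0.6},{"travel": [0.29,-0.72,0.01],"angular": [0,0,0],"gripper": 0.6},{"travel": [0.29,-0.72,0.01],"angular": [0,0,0],"gripper": 0.6},{"travel": [0.29,-0.72,0.01],"angular": [0,0,0],"gripper": 0.6},{"travel": [0.29,-0.72,0.01],"angular": [0,0,0],"gripper": 0.6},{"travel": [0.29,-0.72,0.01],"angular": [0,0,0],"gripper": 0.6}])

```text
t: 2.2
tool_pos: [0.5516, -0.2786, 0.2978]
tool_rot: [-0.778, -3.042, 0.0]
contact_force: [0.2, 0.4, 0.6]
opening: 0.0514
grip_force: 0.0
```

```bash
cat >> h.py <<'E'
def tool():
    o=ctrl.get_obs(); M=cv2.Rodrigues(o['tool_rot'])[0]
    print('t',round(o['t'],2),'pos',o['tool_pos'].round(4),'line',np.degrees(np.arctan2(M[1,1],M[0,1])).round(2),'z',M[:,2].round(3),'open',round(o['opening'],4),'grip',round(o['grip_force'],1),'F',np.round(o['contact_force'],1),'T',np.round(o['wrist_torque'],2),'q',o['q'].round(2))
    return o,M
def wproj(d,R,t,p):
    q=R@np.array(p,float)+t; r=np.hypot(q[0],q[1]); th=np.arctan2(r,q[2]); return d['cx']+d['fx']*th*q[0]/r, d['cy']+d['fx']*th*q[1]/r
def wray(d,R,t,u,v,z):
    x=(u-d['cx'])/d['fx'];y=(v-d['cy'])/d['fy'];th=np.hypot(x,y)
    w=R.T@np.array([np.sin(th)*x/th,np.sin(th)*y/th,np.cos(th)]); c=-R.T@t; return c+w*(z-c[2])/w[2]
E
python3 - <<'E'
from h import *
tool()
d,R,t=cam('wrist'); print(d['fx'],d['cx'],d['cy'],-R.T@t)
cv2.imwrite('pics/w1.png',cv2.resize(d['img'][:,:,::-1],(800,500),interpolation=cv2.INTER_CUBIC))
E
```

```text
t 2.2 pos [ 0.5516 -0.2786  0.2978] line 61.31 z [-0.002  0.    -1.   ] open 0.0514 grip 0.0 F [0.2 0.4 0.6] T [0.   0.01 0.02] q [-0.59 -0.    1.5  -0.    1.65 -1.66]
309.70691628693146 317.3068308632267 199.99060009265258 [ 0.48677794 -0.24290672  0.47961363]
```

View pics/w1.png

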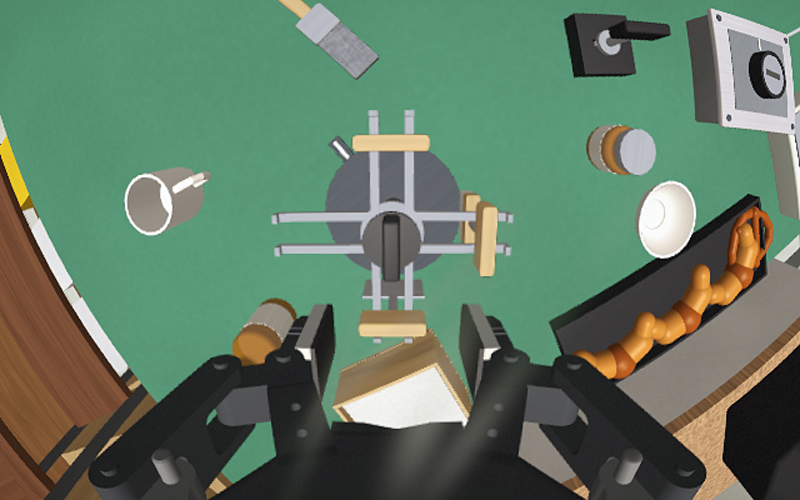

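The wrist view has the rack nearly aligned with the image. The free-hook prong tips are at (276,218) and (278,250), the knob top runs (391,213) to (391,280), the tab's line is at (341,149), and the foot spans x 325–462.

Run:
```python
from h import *
d,R,t=cam('wrist')
W=lambda x,y,z: wray(d,R,t,x/1.25,y/1.25,z)
ang=lambda a,b: np.degrees(np.arctan2((b-a)[1],(b-a)[0])).round(2)
for n,a,b,z in(('free-opp1',(510,217),(276,217),.13),('2',(508,251),(278,250),.13),('arms',(376,340),(373,113),.13),('arms',(407,340),(409,113),.13),('prong',(390,212),(276,217),.121),('barR',(400,212),(400,278),.19),('barL',(384,212),(383,278),.19)):
    A,B=W(*a,z),W(*b,z); print(n,A,B,((A+B)/2),np.linalg.norm(A-B),ang(A,B))
print('tab',W(341,149,.012),W(335,141,.012),W(348,157,.012))
print('foot L,top',W(325,205,.012),W(392,143,.012),W(462,200,.012))
# check with foot circle
for c in((.558,-.291),(.560,-.291),(.557,-.288)):
    print([np.round(np.array(wproj(d,R,t,[c[0]+.085*np.cos(a),c[1]+.085*np.sin(a),.012]))*1.25) for a in np.radians([61.5,-118.5,151.5,-169])])
```

```text
free-opp1 [ 0.6014852  -0.18384505  0.13      ] [ 0.49493804 -0.37893153  0.13      ] [ 0.54821162 -0.28138829  0.13      ] 0.22228592078777 -118.64
2 [ 0.63131399 -0.1994518   0.13      ] [ 0.5234157  -0.39523947  0.13      ] [ 0.57736484 -0.29734564  0.13      ] 0.22355056407345675 -118.86
arms [ 0.65384854 -0.35913134  0.13      ] [ 0.45732013 -0.2514103   0.13      ] [ 0.55558434 -0.30527082  0.13      ] 0.22411433446915943 151.27
arms [ 0.66911819 -0.33093354  0.13      ] [ 0.47271366 -0.22344612  0.13      ] [ 0.57091592 -0.27718983  0.13      ] 0.22389346574906793 151.31
prong [ 0.54527688 -0.28268016  0.121     ] [ 0.49514557 -0.3824321   0.121     ] [ 0.52021123 -0.33255613  0.121     ] 0.11164049455543054 -116.68
barR [ 0.53768367 -0.26836045  0.19      ] [ 0.58476472 -0.29391221  0.19      ] [ 0.5612242  -0.28113633  0.19      ] 0.05356787719959734 -28.49
barL [ 0.53184369 -0.27904709  0.19      ] [ 0.57826478 -0.30585753  0.19      ] [ 0.55505424 -0.29245231  0.19      ] 0.05360706501332794 -30.01
tab [ 0.46636082 -0.30893022  0.012     ] [ 0.45420732 -0.31045309  0.012     ] [ 0.4790799  -0.30634711  0.012     ]
foot L,top [ 0.51622733 -0.36094185  0.012     ] [ 0.49013715 -0.25196711  0.012     ] [ 0.59183181 -0.20947798  0.012     ]
[array([460., 207.]), array([322., 208.]), array([390., 137.]), array([346., 154.])]
[array([460., 209.]), array([323., 209.]), array([391., 139.]), array([346., 156.])]
[array([461., 205.]), array([324., 206.]), array([392., 136.]), array([347., 152.])]
```

Request:
step_arm(targets=[{"travel": [0.014,-0.018,-0.03],"angular": [0,0,0],"gripper": 0.6},{"travel": [0.014,-0.018,-0.09],"angular": [0,0,0],"gripper": 0.6},{"travel": [0.014,-0.018,-0.15],"angular": [0,0,0],"gripper": 0.6},{"travel": [0.014,-0.018,-0.2],"angular": [0,0,0],"gripper": 0.6},{"travel": [0.014,-0.018,-0.225],"angular": [0,0,0],"gripper": 0.6},{"travel": [0.014,-0.018,-0.225],"angular": [0,0,0],"gripper": 0.3},{"travel": [0.014,-0.018,-0.225],"angular": [0,0,0],"gripper": 0},{"travel": [0.014,-0.018,-0.225],"angular": [0,0,0],"gripper": 0},{"travel": [0.014,-0.018,-0.225],"angular": [0,0,0],"gripper": 0},{"travel": [0.014,-0.018,-0.225],"angular": [0,0,0],"gripper": 0}], squeeze=30)

```text
t: 3.3
tool_pos: [0.5604, -0.2861, 0.166]
tool_rot: [0.773, 3.043, -0.001]
contact_force: [0.4, -0.4, -0.0]
opening: -0.0001
grip_force: 0.0
```

```bash
python3 -c "
from h import *
tool()"
```

```text
t 3.3 pos [ 0.5604 -0.2861  0.166 ] line 61.51 z [ 0.002 -0.001 -1.   ] open -0.0001 grip 0.0 F [ 0.4 -0.4 -0. ] T [-0.02 -0.01 -0.06] q [-0.59  0.08  1.63  0.    1.43 -1.66]
```

Run:
```python
from h import *
o,_=tool()
d,R,t=cam('wrist'); a=d['img'][100:400,120:520,::-1]
e,R2,t2=cam('scene'); b=e['img'][170:270,180:300,::-1]; tt,_,_=cam('top'); c=tt['img'][140:230,355:455,::-1]
C=np.zeros((600,800,3),np.uint8);C[:300,:400]=a;C[:300,400:760]=cv2.resize(b,(360,300));C[300:570,:300]=cv2.resize(c,(300,270))
print(wproj(d,R,t,o['tool_pos']))
cv2.imwrite('pics/w2.png',C)
```

```text
t 3.3 pos [ 0.5604 -0.2861  0.166 ] line 61.51 z [ 0.002 -0.001 -1.   ] open -0.0001 grip 0.0 F [ 0.4 -0.4 -0. ] T [-0.02 -0.01 -0.06] q [-0.59  0.08  1.63  0.    1.43 -1.66]
(np.float64(317.1988697756642), np.float64(229.40405073509496))
```

View pics/w2.png

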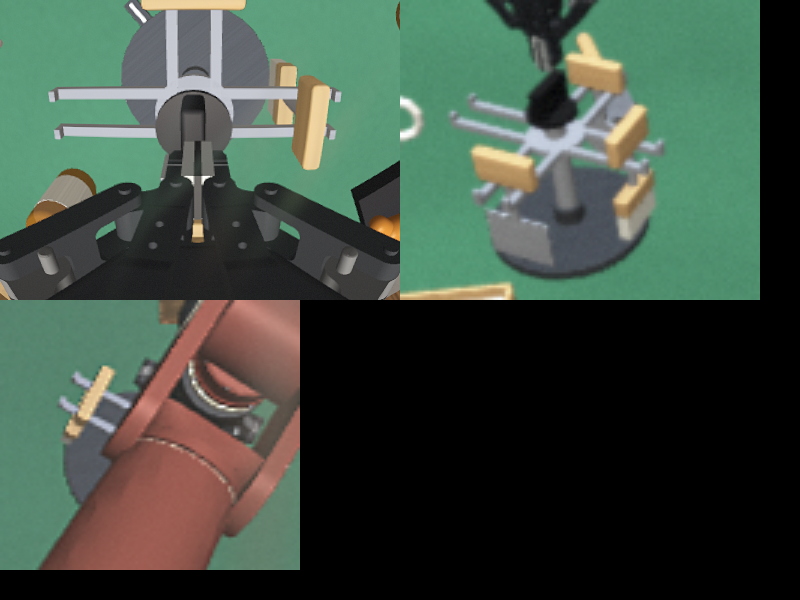

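The fingers are shut above or beside the knob: tip at (545,65) and knob at (553,95) in the scene crop. I'll check the reported TCP against both cameras.

Run:
```python
from h import *
o,M=tool(); p=o['tool_pos']
e,R,t=cam('scene'); d,Rw,tw=cam('wrist'); 
crop=lambda uv:((uv[0]-180)*3+400,(uv[1]-170)*3)
for z in(0,.02,.03): print(z,'scene crop',np.round(crop(proj(e,R,t,p+[0,0,z]))),'wrist crop',np.round(np.array(wproj(d,Rw,tw,p+[0,0,z]))-[120,100]))
for k in((.5604,-.2895,.19),(.5604,-.2895,.156)): print('knob',np.round(crop(proj(e,R,t,k))),np.round(np.array(wproj(d,Rw,tw,k))-[120,100]))
print('cam-tool',M.T@(-Rw.T@tw-p))
# tip seen in both: triangulate
def rayd(c,w): return c,w/np.linalg.norm(w)
def tri(us,vs,uw,vw):
    x=(uw-d['cx'])/d['fx'];y=(vw-d['cy'])/d['fy'];th=np.hypot(x,y)
    w1=Rw.T@np.array([np.sin(th)*x/th,np.sin(th)*y/th,np.cos(th)]);c1=-Rw.T@tw
    w2=R.T@np.array([(us-e['cx'])/e['fx'],(vs-e['cy'])/e['fy'],1]);c2=-R.T@t;w2/=np.linalg.norm(w2)
    s=np.linalg.lstsq(np.c_[w1,-w2],c2-c1,rcond=None)[0];a,b=c1+s[0]*w1,c2+s[1]*w2;return (a+b)/2,np.linalg.norm(a-b)
print('tip',tri((545-400)/3+180,67/3+170,197+120,146+100))
```

```text
t 3.45 pos [ 0.5599 -0.2858  0.1649] line 61.5 z [ 0.001 -0.    -1.   ] open 0.0 grip 0.0 F [ 0.3 -0.1  1.1] T [ 0.01 -0.06  0.01] q [-0.59  0.08  1.63  0.    1.43 -1.66]
0 scene crop [555.  98.] wrist crop [197. 130.]
0.02 scene crop [552.  82.] wrist crop [197. 143.]
0.03 scene crop [551.  74.] wrist crop [197. 151.]
knob [547.  78.] [192. 150.]
knob [552. 106.] [193. 128.]
cam-tool [ 7.43410791e-02  1.17034455e-04 -1.81464563e-01]
tip (array([ 0.55584451, -0.28718541,  0.19959064]), np.float64(0.007256000571967716))
```

Request:
step_arm(targets=[{"travel": [0,0,0.02],"angular": [0,0,0],"gripper": 0.6},{"travel": [0,0,0.02],"angular": [0,0,0],"gripper": 0.6},{"travel": [0,0,0.0],"angular": [0,0,0],"gripper": 0.6},{"travel": [0,-0.004,-0.02],"angular": [0,0,0],"gripper": 0.6},{"travel": [0,-0.005,-0.035],"angular": [0,0,0],"gripper": 0.6},{"travel": [0,-0.005,-0.042],"angular": [0,0,0],"gripper": 0.6},{"travel": [0,-0.005,-0.042],"angular": [0,0,0],"gripper": 0.6},{"travel": [0,-0.005,-0.042],"angular": [0,0,0],"gripper": 0},{"travel": [0,-0.005,-0.042],"angular": [0,0,0],"gripper": 0},{"travel": [0,-0.005,-0.042],"angular": [0,0,0],"gripper": 0}], squeeze=30)

```text
t: 4.55
tool_pos: [0.5601, -0.2889, 0.1401]
tool_rot: [0.773, 3.044, -0.001]
contact_force: [0.3, 0.9, -0.2]
opening: 0.0127
grip_force: 31.2
```

Run:
```python
from h import *
o,M=tool()
d,R,t=cam('wrist'); a=d['img'][140:320,210:430,::-1]
e,R2,t2=cam('scene'); b=e['img'][165:235,195:265,::-1]
C=np.zeros((600,800,3),np.uint8);C[:360,:440]=cv2.resize(a,(440,360));C[:350,445:795]=cv2.resize(b,(350,350))
cv2.imwrite('pics/w3.png',C); print(np.array(wproj(d,R,t,o['tool_pos']))*2-[420,280])
```

```text
t 4.55 pos [ 0.5601 -0.2889  0.1401] line 61.51 z [ 0.001 -0.001 -1.   ] open 0.0127 grip 31.2 F [ 0.3  0.9 -0.2] T [-0.04  0.01 -0.02] q [-0.59  0.1   1.65 -0.    1.39 -1.67]
[214.4583367  178.83403919]
```

View pics/w3.png

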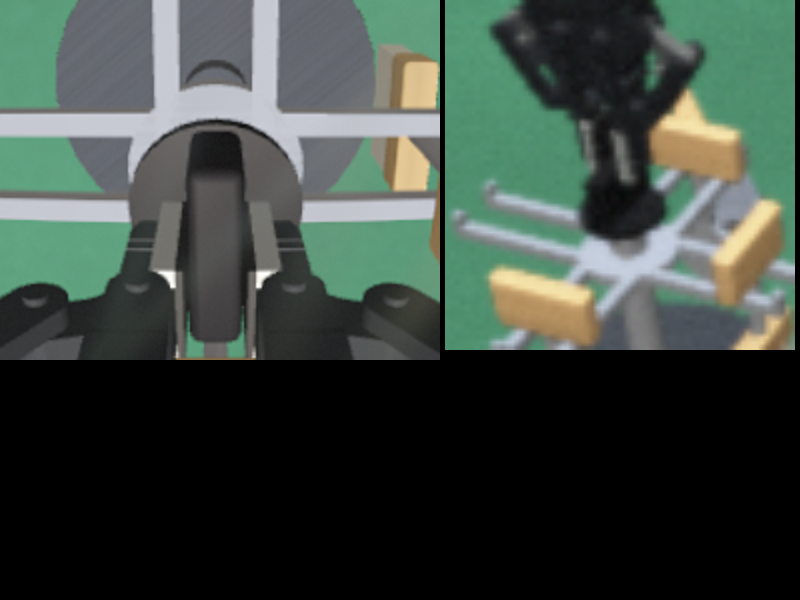

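The knob is held, with 31 N of grip. The fingertips really sit about 24 mm above the reported TCP. Next I turn the rack by −50.3°.

Request:
step_arm(targets=[{"travel": [0,0,0],"angular": [0,0,-0.06],"gripper": 0},{"travel": [0,0,0],"angular": [0,0,-0.18],"gripper": 0},{"travel": [0,0,0],"angular": [0,0,-0.32],"gripper": 0},{"travel": [0,0,0],"angular": [0,0,-0.46],"gripper": 0},{"travel": [0,0,0],"angular": [0,0,-0.6],"gripper": 0}], squeeze=40)

```text
t: 5.15
tool_pos: [0.5613, -0.2877, 0.1401]
tool_rot: [1.467, 2.775, 0.004]
contact_force: [4.4, 3.5, 1.1]
opening: 0.0128
grip_force: 41.2
```

Request:
step_arm(targets=[{"travel": [0,0,0],"angular": [0,0,-0.14],"gripper": 0},{"travel": [0,0,0],"angular": [0,0,-0.28],"gripper": 0},{"travel": [0,0,0],"angular": [0,0,-0.4],"gripper": 0},{"travel": [0,0,0],"angular": [0,0,-0.48],"gripper": 0},{"travel": [0,0,0],"angular": [0,0,-0.518],"gripper": 0},{"travel": [0,0,0],"angular": [0,0,-0.518],"gripper": 0},{"travel": [0,0,0],"angular": [0,0,-0.518],"gripper": 0}])

```text
t: 5.85
tool_pos: [0.5626, -0.2871, 0.1401]
tool_rot: [1.991, 2.425, 0.009]
contact_force: [7.5, 4.9, 0.1]
opening: 0.0125
grip_force: 41.0
```

Run:
```python
from h import *
o,M=tool()
d,R,t=cam('wrist'); cv2.imwrite('pics/w4.png',cv2.resize(d['img'][60:300,160:480,::-1],(800,600),interpolation=cv2.INTER_CUBIC)); np.savez('w4.npz',R=R,t=t)
```

```text
t 5.85 pos [ 0.5626 -0.2871  0.1401] line 11.24 z [ 0.007  0.002 -1.   ] open 0.0125 grip 41.0 F [7.5 4.9 0.1] T [ 0.62 -1.17 -0.04] q [-0.59  0.1   1.65  0.01  1.39 -0.79]
```

View pics/w4.png

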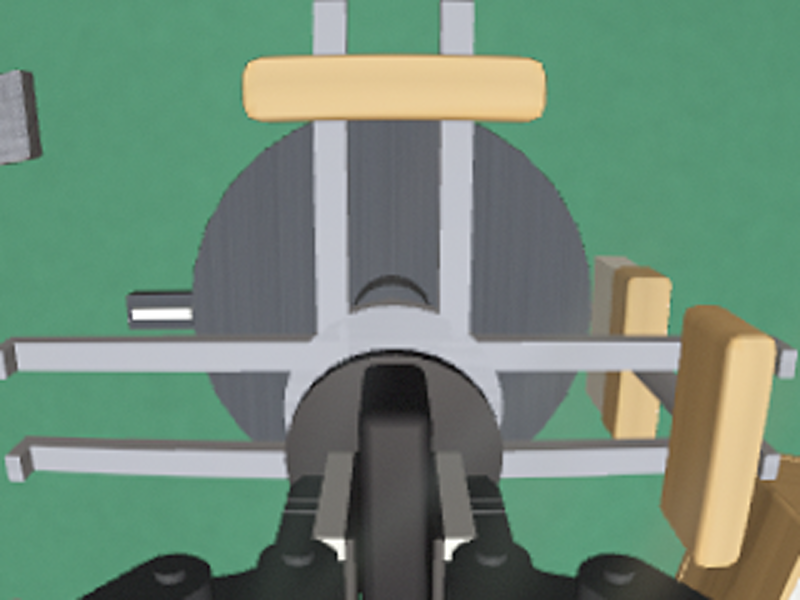

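Here the tab's white line runs (132,314) to (193,314). The free-hook tips are at (5,358) and (18,465), and the opposite tips at (787,358) and (770,465). I'll check the angles.

Run:
```python
from h import *
d,_,_=cam('wrist'); z=np.load('w4.npz');R,t=z['R'],z['t']
W=lambda x,y,z: wray(d,R,t,160+x/2.5,60+y/2.5,z)
ang=lambda a,b: np.degrees(np.arctan2((b-a)[1],(b-a)[0])).round(2)
A=W(787,358,.129),W(5,358,.129);B=W(770,465,.129),W(18,465,.129)
print(ang(*A),ang(*B), (A[0]+A[1]+B[0]+B[1])/4, np.linalg.norm(A[0]-A[1]),np.linalg.norm(A[1]-B[1]))
a,b=W(193,314,.012),W(132,314,.012);print('tab line',a,b,ang(a,b))
f=(W(193,285,.012)+W(590,290,.012))/2;print('foot widest mid',f,ang(f,(a+b)/2))
import itertools
# foot edge circle fit
P=np.array([W(x,y,.012) for x,y in((193,285),(590,290),(235,178),(292,125),(500,128),(555,190),(215,400))])
s=np.linalg.lstsq(np.c_[2*P[:,:2],np.ones(len(P))],(P[:,:2]**2).sum(1),rcond=None)[0];c=s[:2];print('circle',c,np.sqrt(s[2]+c@c),ang(c,((a+b)/2)[:2]))
```

```text
-168.79 -168.87 [ 0.5639529  -0.29032745  0.129     ] 0.2235256232729872 0.033534229925164125
tab line [ 0.48102935 -0.30706351  0.012     ] [ 0.4540915  -0.31215029  0.012     ] -169.31
foot widest mid [ 0.56096126 -0.279548    0.012     ] -162.16
circle [ 0.56235112 -0.28935449] 0.08455220941012961 -167.94
```

The rack is aligned within about 0.5°. I release it, rise and go over to the key.

Request:
step_arm(targets=[{"travel": [0,0,0],"angular": [0,0,0],"gripper": 0.6},{"travel": [0,0,0],"angular": [0,0,0],"gripper": 0.6},{"travel": [0,0,0.05],"angular": [0,0,0],"gripper": 0.6},{"travel": [0,0,0.12],"angular": [0,0,0],"gripper": 0.6},{"travel": [-0.01,0.05,0.18],"angular": [0,0,-0.1],"gripper": 0.6},{"travel": [-0.1125,0.567,0.18],"angular": [0,0,-0.649],"gripper": 0.6},{"travel": [-0.1125,0.567,0.18],"angular": [0,0,-0.649],"gripper": 0.6},{"travel": [-0.1125,0.567,0.18],"angular": [0,0,-0.649],"gripper": 0.6},{"travel": [-0.1125,0.567,0.18],"angular": [0,0,-0.649],"gripper": 0.6},{"travel": [-0.1125,0.567,0.18],"angular": [0,0,-0.649],"gripper": 0.6}])

```text
t: 6.95
tool_pos: [0.5043, -0.012, 0.2474]
tool_rot: [2.542, 1.845, 0.0]
contact_force: [1.1, 1.1, -0.6]
opening: 0.0513
grip_force: 0.0
```

Request:
step_arm(targets=[{"travel": [-0.011,0.12,0],"angular": [0,0,0],"gripper": 0.6},{"travel": [-0.011,0.12,0],"angular": [0,0,0],"gripper": 0.6}])

```text
t: 7.15
tool_pos: [0.4976, 0.0616, 0.2476]
tool_rot: [-2.539, -1.85, -0.001]
contact_force: [0.1, -0.3, 0.1]
opening: 0.0514
grip_force: 0.0
```

Run:
```python
from h import *
o,M=tool()
d,R,t=cam('wrist'); np.savez('w5.npz',R=R,t=t); a=d['img'][:,:,::-1]
C=np.zeros((600,800,3),np.uint8);C[:400,:640]=a;cv2.imwrite('pics/w5raw.png',a)
for k in((.4925,.0508,.130),(.5024,.0812,.130),(.4826,.0204,.130),(.614,.2995,.098)): print(np.round(wproj(d,R,t,k)))
cv2.imwrite('pics/w5.png',cv2.resize(a[0:330,130:570],(800,600),interpolation=cv2.INTER_CUBIC))
e,_,_=cam('top'); cv2.imwrite('pics/top5.png',e['img'][:,:,::-1])
```

```text
t 7.15 pos [0.4976 0.0616 0.2476] line -17.84 z [ 0.001  0.001 -1.   ] open 0.0514 grip 0.0 F [ 0.1 -0.3  0.1] T [-0.02 -0.    0.01] q [-0.03 -0.28  1.82  0.    1.59  0.29]
[316. 195.]
[316. 164.]
[316. 225.]
[352. -50.]
```

View pics/w5.png

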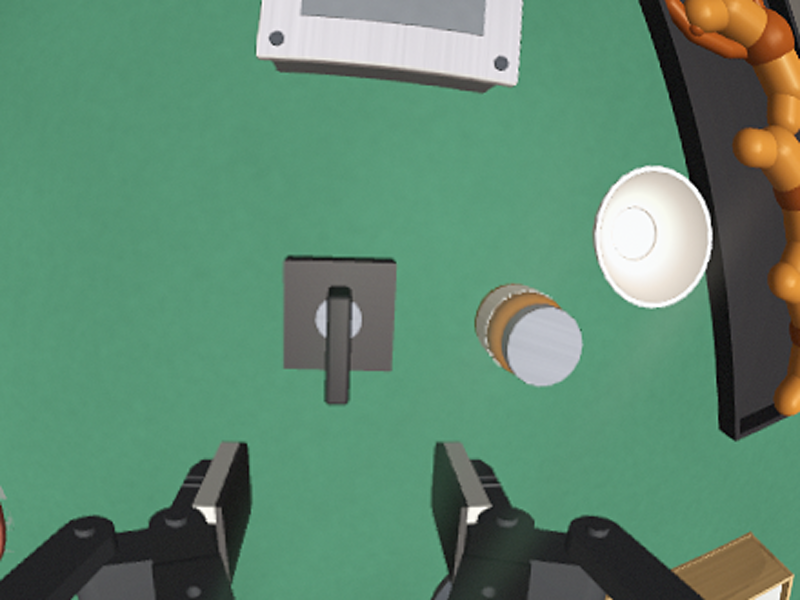

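The wrist view shows the key bar's top from (340,290) to (337,403), and the stand's top corners at (286,262), (397,262), (392,371) and (283,369).

Run:
```python
from h import *
d,_,_=cam('wrist'); z=np.load('w5.npz');R,t=z['R'],z['t']
W=lambda x,y,z: wray(d,R,t,130+x*.55,y*.55,z)
ang=lambda a,b: np.degrees(np.arctan2((b-a)[1],(b-a)[0])).round(2)
s=[W(*p,.034) for p in((286,262),(397,262),(392,371),(283,369))];print(np.mean(s,0),[np.linalg.norm(s[i]-s[i-1]).round(4) for i in range(4)],ang(s[3],s[0]),ang(s[2],s[1]),ang(s[0],s[1]),ang(s[3],s[2]))
for l in(((348,296),(348,402)),((330,296),(327,402)),((339,289),(337.5,404))):
  a,b=W(*l[0],.13),W(*l[1],.13);print((a+b)/2,np.linalg.norm(a-b),ang(b,a))
h=[W(*p,.07) for p in((257,57),(517,83))];print('hatch corner',h,np.linalg.norm(h[0]-h[1]),ang(*h))
tool()
```

```text
[0.49313987 0.05176124 0.034     ] [np.float64(0.0791), np.float64(0.0782), np.float64(0.0805), np.float64(0.0805)] 69.32 70.95 -17.75 -18.87
[0.49826469 0.05185955 0.13      ] 0.06079263831006905 72.45
[0.48797188 0.05515759 0.13      ] 0.060829386923986546 70.34
[0.49351661 0.05475103 0.13      ] 0.06583761189188377 71.46
hatch corner [array([0.49796575, 0.23722555, 0.07      ]), array([0.65280238, 0.1741161 , 0.07      ])] 0.16720401744329572 -22.18
t 7.3 pos [0.4983 0.0593 0.2474] line -17.86 z [ 0.    -0.001 -1.   ] open 0.0513 grip 0.0 F [ 0.5 -0.4 -0.4] T [-0.09 -0.01  0.03] q [-0.03 -0.27  1.82 -0.    1.59  0.28]
```

Request:
step_arm(targets=[{"travel": [-0.008,-0.011,-0.04],"angular": [0,0,-0.02],"gripper": 0.5},{"travel": [-0.008,-0.011,-0.1],"angular": [0,0,-0.02],"gripper": 0.5},{"travel": [-0.008,-0.011,-0.17],"angular": [0,0,-0.02],"gripper": 0.5},{"travel": [-0.008,-0.011,-0.23],"angular": [0,0,-0.02],"gripper": 0.5},{"travel": [-0.008,-0.011,-0.265],"angular": [0,0,-0.02],"gripper": 0.5},{"travel": [-0.008,-0.011,-0.278],"angular": [0,0,-0.02],"gripper": 0.5},{"travel": [-0.008,-0.011,-0.278],"angular": [0,0,-0.02],"gripper": 0.3},{"travel": [-0.008,-0.011,-0.278],"angular": [0,0,-0.02],"gripper": 0},{"travel": [-0.008,-0.011,-0.278],"angular": [0,0,-0.02],"gripper": 0},{"travel": [-0.008,-0.011,-0.278],"angular": [0,0,-0.02],"gripper": 0}], squeeze=60)

```text
t: 8.3
tool_pos: [0.495, 0.0518, 0.0821]
tool_rot: [2.555, 1.825, 0.003]
contact_force: [0.3, -0.3, 1.8]
opening: 0.012
grip_force: 62.3
```

```bash
python3 -c "
from h import *
tool()"
```

```text
t 8.3 pos [0.495  0.0518 0.0821] line -18.91 z [ 0.003 -0.    -1.   ] open 0.012 grip 62.3 F [ 0.3 -0.3  1.8] T [-0.07 -0.02 -0.  ] q [-0.05 -0.16  2.01 -0.    1.29  0.28]
```

The key is gripped at 62 N. I lift it straight up, then stop short of the fastener for a look.

Request:
step_arm(targets=[{"travel": [0,0,0.02],"angular": [0,0,0],"gripper": 0},{"travel": [0,0,0.06],"angular": [0,0,0],"gripper": 0},{"travel": [0,0,0.12],"angular": [0,0,0],"gripper": 0},{"travel": [0,0,0.2],"angular": [0,0,0],"gripper": 0},{"travel": [0.03,0.08,0.28],"angular": [0,0,-0.1],"gripper": 0},{"travel": [0.06,0.14,0.28],"angular": [0,0,-0.2],"gripper": 0},{"travel": [0.09,0.2,0.28],"angular": [0,0,-0.224],"gripper": 0},{"travel": [0.115,0.263,0.28],"angular": [0,0,-0.224],"gripper": 0},{"travel": [0.115,0.263,0.28],"angular": [0,0,-0.224],"gripper": 0},{"travel": [0.115,0.263,0.28],"angular": [0,0,-0.224],"gripper": 0}], squeeze=80)

```text
t: 9.3
tool_pos: [0.5626, 0.2106, 0.2488]
tool_rot: [2.705, 1.597, -0.001]
contact_force: [-0.3, -0.4, -1.4]
opening: 0.0111
grip_force: 81.6
```

Run:
```python
from h import *
o,M=tool()
d,R,t=cam('wrist'); np.savez('w6.npz',R=R,t=t); u=wproj(d,R,t,(.614,.2995,.096)); print(u)
x0,y0=int(u[0])-70,max(int(u[1])-50,0); print(x0,y0)
a=d['img'][:,:,::-1]; C=np.zeros((600,800,3),np.uint8)
c=a[y0:y0+100,x0:x0+140]; C[:400,:560]=cv2.resize(c,(560,400),interpolation=cv2.INTER_CUBIC)
C[400:600,:]=a[150:350,100:500].repeat(2,1)[:,:800] if 0 else cv2.resize(a[150:400,60:580],(800,385))[:200]
cv2.imwrite('pics/w6.png',C)
```

```text
t 9.3 pos [0.5626 0.2106 0.2488] line -28.88 z [-0. -0. -1.] open 0.0111 grip 81.6 F [-0.3 -0.4 -1.4] T [-0.02 -0.08  0.01] q [ 0.23 -0.03  1.6  -0.    1.57  0.74]
(np.float64(319.8447344467639), np.float64(82.13302901686488))
249 32
```

View pics/w6.png

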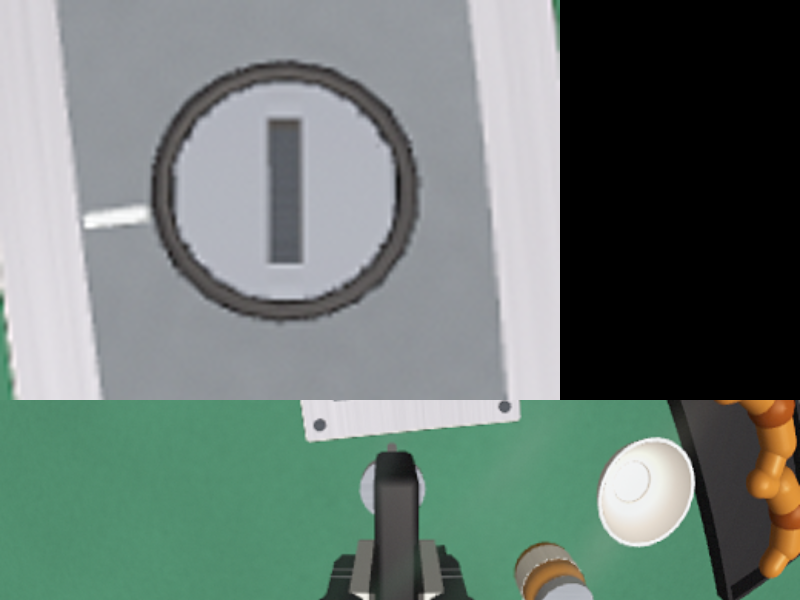

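The slot is at (268–302, 117–264), centre (285,191), and vertical in the crop. The bezel is a circle about (285,191), and the key hangs centred and upright between the pads.

Run:
```python
from h import *
o,M=tool(); d,_,_=cam('wrist'); z=np.load('w6.npz');R,t=z['R'],z['t']
W=lambda x,y,z: wray(d,R,t,249+x/4,32+y/4,z)
ang=lambda a,b: np.degrees(np.arctan2((b-a)[1],(b-a)[0])).round(2)
ends=[W(285,117,.096),W(284.5,264,.096)];print('slot',sum(ends)/2,np.linalg.norm(ends[0]-ends[1]),ang(ends[1],ends[0]))
print(ang(W(268,262,.096),W(268,119,.096)),ang(W(301,262,.096),W(302,119,.096)))
print('bezel',(W(151,190,.098)+W(418,190,.098)+W(285,60,.098)+W(285,322,.098))/4, np.linalg.norm(W(151,190,.098)-W(418,190,.098)))
print('white',ang(W(150,213,.07),W(85,221,.07)))
print('hatch edges',ang(W(103,400,.07),W(58,0,.07)),ang(W(508,400,.07),W(470,0,.07)))
w=wray(d,R,t,317.1,185.8,.2967); print('bar far end, tool frame',M.T@(w-o['tool_pos']))
b=wray(d,R,t,60+(392)*.65,150+90*.65,.2487-.0701+.03); print('collar mid',M.T@(b-o['tool_pos']))
```

```text
t 9.35 pos [0.5626 0.2098 0.2489] line -28.95 z [ 0. -0. -1.] open 0.0112 grip 81.6 F [ 0.1  0.5 -1.9] T [-0.03  0.   -0.02] q [ 0.23 -0.03  1.6  -0.    1.57  0.74]
slot [0.61569024 0.30181652 0.096     ] 0.040093329794048546 61.03
61.19 60.86
bezel [0.6157498  0.30192346 0.098     ] 0.07044375313288218
white 156.59
hatch edges 67.17 66.99
bar far end, tool frame [ 0.04054287 -0.0010966  -0.04783112]
collar mid [ 0.00053721 -0.00278416  0.0402819 ]
```

Run:
```python
from h import *
o,M=tool(); d,R,t=cam('wrist'); im=d['img'].astype(int)
zb=o['tool_pos'][2]-.0701
m=(im.max(2)-im.min(2)<25)&(im.min(2)>110)
for y in range(184,232,3):
    xs=np.where(m[y,270:365])[0]+270
    print(y,(xs.min(),xs.max(),(xs.min()+xs.max())/2) if len(xs) else None, [round(wproj(d,R,t,o['tool_pos']+M@np.array([0,0,0]))[0],1)] if y==184 else '')
for k in(0,.016,-.016):
    print(np.round(wproj(d,R,t,o['tool_pos']+M@[k,0,o['tool_pos'][2]-(zb+.03)]),1),np.round(wproj(d,R,t,o['tool_pos']+M@[0,k,o['tool_pos'][2]-(zb+.03)]),1))
print('bar end pred',wproj(d,R,t,o['tool_pos']+M@[.032,0,o['tool_pos'][2]-(zb+.118)]))
```

```text
t 9.4 pos [0.5625 0.2093 0.2489] line -29.01 z [ 0. -0. -1.] open 0.0112 grip 81.6 F [ 0.1  0.5 -2.1] T [ 0.02  0.07 -0.01] q [ 0.23 -0.03  1.61 -0.    1.57  0.74]
184 None [np.float64(318.2)]
187 None 
190 None 
193 (np.int64(299), np.int64(330), np.float64(314.5)) 
196 (np.int64(297), np.int64(332), np.float64(314.5)) 
199 (np.int64(296), np.int64(334), np.float64(315.0)) 
202 (np.int64(295), np.int64(335), np.float64(315.0)) 
205 (np.int64(294), np.int64(335), np.float64(314.5)) 
208 (np.int64(294), np.int64(335), np.float64(314.5)) 
211 (np.int64(294), np.int64(335), np.float64(314.5)) 
214 (np.int64(295), np.int64(334), np.float64(314.5)) 
217 (np.int64(297), np.int64(333), np.float64(315.0)) 
220 (np.int64(299), np.int64(302), np.float64(300.5)) 
223 (np.int64(302), np.int64(302), np.float64(302.0)) 
226 None 
229 None 
[318.1 208.3] [318.1 208.3]
[318.1 187.8] [339.2 208.3]
[318. 228.] [296.9 208.3]
bar end pred (np.float64(318.7056763792218), np.float64(202.55914791181738))
```

Request:
step_arm(targets=[{"travel": [0.05,0.08,0],"angular": [0,0,0],"gripper": 0},{"travel": [0.092,0.152,0],"angular": [0,0,0],"gripper": 0},{"travel": [0.092,0.152,-0.04],"angular": [0,0,0],"gripper": 0},{"travel": [0.092,0.152,-0.09],"angular": [0,0,0],"gripper": 0},{"travel": [0.092,0.152,-0.12],"angular": [0,0,0],"gripper": 0},{"travel": [0.092,0.152,-0.12],"angular": [0,0,0],"gripper": 0},{"travel": [0.092,0.152,-0.12],"angular": [0,0,0],"gripper": 0},{"travel": [0.092,0.152,-0.12],"angular": [0,0,0],"gripper": 0}])

```text
t: 10.25
tool_pos: [0.619, 0.3008, 0.1791]
tool_rot: [2.707, 1.593, 0.006]
contact_force: [-0.5, -0.1, -0.2]
opening: 0.0113
grip_force: 81.5
```

Run:
```python
from h import *
o,M=tool()
d,R,t=cam('wrist'); np.savez('w7.npz',R=R,t=t,img=d['img'])
a=d['img'][130:330,190:450,::-1]
cv2.imwrite('pics/w7.png',cv2.resize(a,(780,600),interpolation=cv2.INTER_CUBIC))
print(wproj(d,R,t,(.6157,.3018,.096)))
```

```text
t 10.25 pos [0.619  0.3008 0.1791] line -29.03 z [ 0.004  0.001 -1.   ] open 0.0113 grip 81.5 F [-0.5 -0.1 -0.2] T [ 0.05  0.01 -0.03] q [0.34 0.2  1.47 0.   1.46 0.85]
(np.float64(313.8501169419617), np.float64(194.14517292566188))
```

View pics/w7.png

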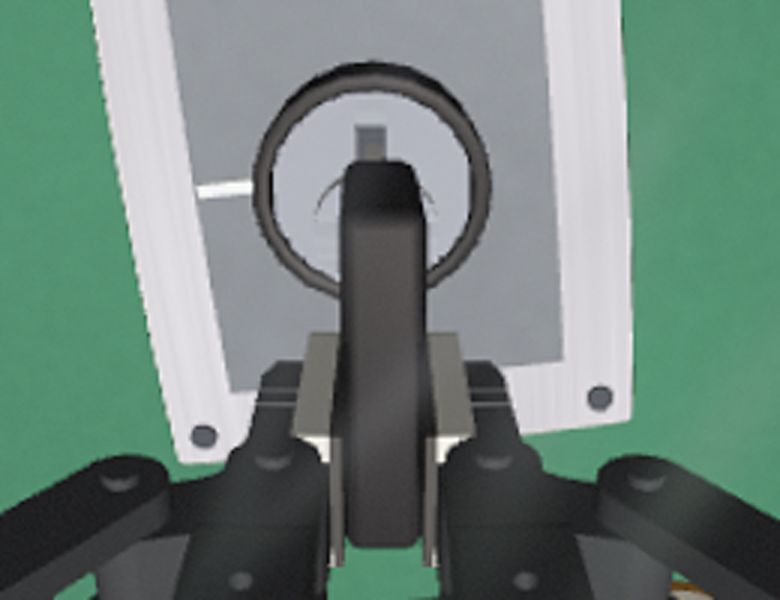

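The fastener and collar are both visible: bezel centre x≈371.5, collar arc (315–438, 212) with its top at y≈171, and the slot's far end at y≈125. I'll work out the remaining offset.

Run:
```python
from h import *
o,M=tool(); z=np.load('w7.npz');R,t=z['R'],z['t']; d,_,_=cam('wrist')
W=lambda x,y,z: wray(d,R,t,190+x/3,130+y/3,z)
p=o['tool_pos']; zc=p[2]-.0701+.03
c=W(376.5,238,zc); b=(W(252,190,.098)+W(491,190,.098))/2
print('collar',c,M.T@(c-p),'fastener',M.T@(np.array([.6157,.3018,.096])-p),'slot far end',M.T@(W(371,125,.096)-p),'bezel',M.T@(b-p))
```

```text
t 10.3 pos [0.6191 0.301  0.1792] line -29.01 z [ 0.004  0.001 -1.   ] open 0.0113 grip 81.5 F [ 0.4 -0.6 -0.7] T [ 0.02  0.03 -0.01] q [0.34 0.2  1.47 0.   1.46 0.85]
collar [0.61714663 0.3011357  0.13906741] [-0.00093337 -0.00188677  0.04009263] fastener [-0.00118204 -0.00358609  0.08315522] slot far end [ 0.01916912 -0.00371173  0.08321537] bezel [ 0.00015833 -0.00361506  0.08115911]
```

Request:
step_arm(targets=[{"travel": [-0.0023,0.0013,0],"angular": [0,0,0],"gripper": 0},{"travel": [-0.0023,0.0013,-0.01],"angular": [0,0,0],"gripper": 0},{"travel": [-0.0023,0.0013,-0.02],"angular": [0,0,0],"gripper": 0},{"travel": [-0.0023,0.0013,-0.028],"angular": [0,0,0],"gripper": 0},{"travel": [-0.0023,0.0013,-0.034],"angular": [0,0,0],"gripper": 0},{"travel": [-0.0023,0.0013,-0.04],"angular": [0,0,0],"gripper": 0},{"travel": [-0.0023,0.0013,-0.04],"angular": [0,0,0],"gripper": 0}])

```text
t: 11.05
tool_pos: [0.6162, 0.3016, 0.1514]
tool_rot: [-2.706, -1.595, 0.002]
contact_force: [-0.4, 0.1, -2.1]
opening: 0.011
grip_force: 81.5
```

```bash
python3 -c "
from h import *
tool()"
```

```text
t 11.05 pos [0.6162 0.3016 0.1514] line -28.98 z [-0.001 -0.001 -1.   ] open 0.011 grip 81.5 F [-0.4  0.1 -2.1] T [-0.06  0.01 -0.03] q [ 0.35  0.22  1.5  -0.    1.43  0.85]
```

Inserted freely, about 15 mm deep with no contact force. I seat it and turn clockwise.

Request:
step_arm(targets=[{"travel": [0,0,-0.006],"angular": [0,0,0],"gripper": 0},{"travel": [0,0,-0.01],"angular": [0,0,0],"gripper": 0},{"travel": [0,0,-0.01],"angular": [0,0,0],"gripper": 0},{"travel": [0,0,-0.01],"angular": [0,0,-0.08],"gripper": 0},{"travel": [0,0,-0.01],"angular": [0,0,-0.18],"gripper": 0},{"travel": [0,0,-0.01],"angular": [0,0,-0.3],"gripper": 0},{"travel": [0,0,-0.01],"angular": [0,0,-0.42],"gripper": 0},{"travel": [0,0,-0.01],"angular": [0,0,-0.54],"gripper": 0},{"travel": [0,0,-0.01],"angular": [0,0,-0.66],"gripper": 0},{"travel": [0,0,-0.01],"angular": [0,0,-0.7],"gripper": 0}], squeeze=100)

```text
t: 12.05
tool_pos: [0.6166, 0.3012, 0.1464]
tool_rot: [3.038, 0.797, -0.001]
contact_force: [0.6, -0.7, -1.4]
opening: 0.0103
grip_force: 102.3
```

```bash
python3 -c "
from h import *
tool()"
```

```text
t 12.05 pos [0.6166 0.3012 0.1464] line -60.61 z [-0.    -0.001 -1.   ] open 0.0103 grip 102.3 F [ 0.6 -0.7 -1.4] T [-0.38 -0.01  0.09] q [ 0.35  0.22  1.5  -0.    1.42  1.4 ]
```

Request:
step_arm(targets=[{"travel": [0,0,0],"angular": [0,0,-0.12],"gripper": 0},{"travel": [0,0,0],"angular": [0,0,-0.24],"gripper": 0},{"travel": [0,0,0],"angular": [0,0,-0.36],"gripper": 0},{"travel": [0,0,0],"angular": [0,0,-0.48],"gripper": 0},{"travel": [0,0,0],"angular": [0,0,-0.6],"gripper": 0},{"travel": [0,0,0],"angular": [0,0,-0.7],"gripper": 0}])

```text
t: 12.65
tool_pos: [0.6161, 0.3012, 0.1463]
tool_rot: [3.14, -0.059, -0.002]
contact_force: [-1.2, -1.8, -0.5]
opening: 0.0104
grip_force: 102.4
```

Request:
step_arm(targets=[{"travel": [0,0,0],"angular": [0,0,-0.12],"gripper": 0},{"travel": [0,0,0],"angular": [0,0,-0.24],"gripper": 0},{"travel": [0,0,0],"angular": [0,0,-0.36],"gripper": 0},{"travel": [0,0,0],"angular": [0,0,-0.48],"gripper": 0},{"travel": [0,0,0],"angular": [0,0,-0.58],"gripper": 0},{"travel": [0,0,0],"angular": [0,0,-0.64],"gripper": 0},{"travel": [0,0,0],"angular": [0,0,-0.664],"gripper": 0},{"travel": [0,0,0],"angular": [0,0,-0.664],"gripper": 0},{"travel": [0,0,0],"angular": [0,0,-0.664],"gripper": 0}])

```text
t: 13.55
tool_pos: [0.6161, 0.3015, 0.1462]
tool_rot: [3.02, -0.861, -0.001]
contact_force: [-2.7, -1.2, -0.6]
opening: 0.0103
grip_force: 102.4
```

```bash
python3 -c "
from h import *
tool()"
```

```text
t 13.55 pos [0.6161 0.3015 0.1462] line -121.82 z [-0.001 -0.001 -1.   ] open 0.0103 grip 102.4 F [-2.7 -1.2 -0.6] T [-0.37  0.62  0.04] q [ 0.35  0.22  1.5  -0.    1.42  2.47]
```

Request:
step_arm(targets=[{"travel": [0,0,0],"angular": [0,0,-0.02],"gripper": 0},{"travel": [0,0,0],"angular": [0,0,-0.04],"gripper": 0},{"travel": [0,0,0],"angular": [0,0,-0.04],"gripper": 0}])

```text
t: 13.85
tool_pos: [0.6163, 0.3017, 0.1462]
tool_rot: [3.006, -0.91, -0.001]
contact_force: [-3.3, -1.0, -1.3]
opening: 0.0105
grip_force: 102.4
```

```bash
python3 -c "
from h import *
tool()"
```

```text
t 13.85 pos [0.6163 0.3017 0.1462] line -123.67 z [-0.001 -0.    -1.   ] open 0.0105 grip 102.4 F [-3.3 -1.  -1.3] T [-0.39  0.79  0.12] q [ 0.35  0.22  1.5  -0.    1.42  2.51]
```

Request:
step_arm(targets=[{"travel": [0,0,0],"angular": [0,0,-0.02],"gripper": 0},{"travel": [0,0,0],"angular": [0,0,-0.04],"gripper": 0},{"travel": [0,0,0],"angular": [0,0,-0.04],"gripper": 0}])

```text
t: 14.15
tool_pos: [0.6164, 0.3018, 0.1463]
tool_rot: [2.992, -0.956, -0.001]
contact_force: [-3.8, -1.3, -1.2]
opening: 0.0106
grip_force: 102.6
```

```bash
python3 -c "
from h import *
tool()"
```

```text
t 14.15 pos [0.6164 0.3018 0.1463] line -125.45 z [-0. -0. -1.] open 0.0106 grip 102.6 F [-3.8 -1.3 -1.2] T [-0.42  0.75  0.49] q [ 0.35  0.22  1.5  -0.    1.42  2.54]
```

The stop has been reached: the torque rose to 0.49 N·m. I back off into the play and lift straight out.

Request:
step_arm(targets=[{"travel": [0,0,0],"angular": [0,0,0.05],"gripper": 0},{"travel": [0,0,0],"angular": [0,0,0.09],"gripper": 0},{"travel": [0,0,0.01],"angular": [0,0,0.09],"gripper": 0},{"travel": [0,0,0.03],"angular": [0,0,0.09],"gripper": 0},{"travel": [0,0,0.06],"angular": [0,0,0.09],"gripper": 0},{"travel": [0,0,0.1],"angular": [0,0,0.09],"gripper": 0},{"travel": [0,0,0.17],"angular": [0,0,0.09],"gripper": 0},{"travel": [-0.09,0.06,0.19],"angular": [0,0,0.09],"gripper": 0},{"travel": [-0.14,0.09,0.19],"angular": [0,0,0.09],"gripper": 0},{"travel": [-0.14,0.09,0.19],"angular": [0,0,0.09],"gripper": 0}])

```text
t: 15.15
tool_pos: [0.5301, 0.3598, 0.2656]
tool_rot: [-3.02, 0.842, -0.005]
contact_force: [0.5, -0.1, -1.6]
opening: 0.01
grip_force: 102.4
```

Run:
```python
from h import *
o,M=tool()
d,R,t=cam('wrist'); print(wproj(d,R,t,(.6157,.3018,.096)))
e,R2,t2=cam('top')
def slot(im,pr,back,r,px):
    # rectify fastener face (z=.096) to 0.5 mm grid, find dark slot
    g=np.arange(-.025,.02501,.0005); X,Y=np.meshgrid(g,g)
    uv=np.array([pr((.6157+a,.3018+b,.096)) for a,b in zip(X.ravel(),Y.ravel())],np.float32)
    G=cv2.remap(cv2.cvtColor(im,cv2.COLOR_RGB2GRAY),uv[:,0].reshape(X.shape),uv[:,1].reshape(X.shape),cv2.INTER_LINEAR)
    m=((G<130)&(np.hypot(X,Y)<.024)).astype(np.uint8)
    n,l,s,c=cv2.connectedComponentsWithStats(m); k=1+s[1:,4].argmax(); P=np.c_[X[l==k],Y[l==k]]
    (cx,cy)=P.mean(0); w,v=np.linalg.eigh(np.cov((P-P.mean(0)).T)); print(len(P)*.25,'mm2',cx,cy,np.sqrt(12*w)*1e3,np.degrees(np.arctan2(v[1,1],v[0,1])),np.percentile(G,[5,25,50,90]))
slot(d['img'],lambda p:wproj(d,R,t,p),0,0,0); slot(e['img'],lambda p:proj(e,R2,t2,p),0,0,0)
```

```text
t 15.15 pos [0.5301 0.3598 0.2656] line -121.16 z [ 0.005  0.006 -1.   ] open 0.01 grip 102.4 F [ 0.5 -0.1 -1.6] T [ 0.   -0.05 -0.01] q [0.48 0.05 1.49 0.   1.59 2.59]
(np.float64(323.04632186817867), np.float64(82.86374060083082))
326.0 mm2 -3.1058282208561844e-05 0.0006579754601227248 [ 8.34808288 38.95628623] 154.27702585574687 [ 91. 174. 184. 185.]
309.0 mm2 0.001351537216828509 0.00129530744336572 [ 8.09052271 38.31949419] 154.36268787517443 [ 84. 148. 180. 186.]
```

The lock is confirmed: the slot is at 154.3°, which is the 1.62 stop. Now I go to the outside of the hook.

Request:
step_arm(targets=[{"travel": [-0.1,-0.75,0.02],"angular": [0,0,-0.06],"gripper": 0},{"travel": [-0.1,-0.75,0.02],"angular": [0,0,-0.12],"gripper": 0},{"travel": [-0.1,-0.75,0.02],"angular": [0,0,-0.18],"gripper": 0},{"travel": [-0.1,-0.75,0.02],"angular": [0,0,-0.24],"gripper": 0},{"travel": [-0.1,-0.75,0.02],"angular": [0,0,-0.3],"gripper": 0},{"travel": [-0.1,-0.75,0.02],"angular": [0,0,-0.36],"gripper": 0},{"travel": [-0.1,-0.75,0.02],"angular": [0,0,-0.42],"gripper": 0},{"travel": [-0.1,-0.75,0.02],"angular": [0,0,-0.48],"gripper": 0},{"travel": [-0.1,-0.75,0.02],"angular": [0,0,-0.5],"gripper": 0},{"travel": [-0.1,-0.75,0.02],"angular": [0,0,-0.5],"gripper": 0}])

```text
t: 16.25
tool_pos: [0.4723, -0.1002, 0.2738]
tool_rot: [2.792, -1.437, 0.005]
contact_force: [0.4, 0.6, -1.0]
opening: 0.0106
grip_force: 102.3
```

Request:
step_arm(targets=[{"travel": [-0.089,-0.381,0],"angular": [0,0,-0.08],"gripper": 0},{"travel": [-0.089,-0.381,0],"angular": [0,0,-0.2],"gripper": 0},{"travel": [-0.089,-0.381,0],"angular": [0,0,-0.32],"gripper": 0},{"travel": [-0.089,-0.381,0],"angular": [0,0,-0.44],"gripper": 0},{"travel": [-0.089,-0.381,0],"angular": [0,0,-0.559],"gripper": 0},{"travel": [-0.089,-0.381,0],"angular": [0,0,-0.559],"gripper": 0},{"travel": [-0.089,-0.381,0],"angular": [0,0,-0.559],"gripper": 0}])

```text
t: 16.95
tool_pos: [0.4193, -0.3236, 0.2729]
tool_rot: [-2.421, 2.001, -0.001]
contact_force: [-0.1, -0.0, -0.8]
opening: 0.0106
grip_force: 102.4
```

Run:
```python
from h import *
o,M=tool()
e,R,t=cam('top')
# rectified crop at z=.125 around axis, print prong positions? use bright mask along lines
d,Rw,tw=cam('wrist'); im=d['img'].astype(int)
p=o['tool_pos']; pr=wproj(d,Rw,tw,p+M@np.array([0,0,.0401])); print('collar pred',pr)
m=(im.max(2)-im.min(2)<25)&(im.min(2)>110)
for y in range(int(pr[1])-15,int(pr[1])+10,5):
    xs=np.where(m[y,275:360])[0]+275; print(y,(xs.min(),xs.max(),(xs.min()+xs.max())/2) if len(xs) else None)
np.savez('w8.npz',R=Rw,t=tw,img=d['img'])
```

```text
t 16.95 pos [ 0.4193 -0.3236  0.2729] line -169.15 z [ 0.001  0.    -1.   ] open 0.0106 grip 102.4 F [-0.1 -0.  -0.8] T [0.03 0.05 0.03] q [-0.8  -0.21  1.73  0.    1.62  2.15]
collar pred (np.float64(317.0051054377152), np.float64(207.10377231764477))
192 (np.int64(275), np.int64(303), np.float64(289.0))
197 (np.int64(275), np.int64(333), np.float64(304.0))
202 (np.int64(295), np.int64(335), np.float64(315.0))
207 (np.int64(294), np.int64(359), np.float64(326.5))
212 (np.int64(295), np.int64(359), np.float64(327.0))
```

Run:
```python
from h import *
z=np.load('w8.npz'); d,_,_=cam('wrist'); e,R2,t2=cam('top')
a=np.radians(-168.83); u=np.array([np.cos(a),np.sin(a)]); v=np.array([-u[1],u[0]]); c=np.array([.564,-.2903])
for nm,im,pr in(('wrist',z['img'],lambda p:wproj(d,z['R'],z['t'],p)),('top',e['img'],lambda p:proj(e,R2,t2,p))):
  for r in(.07,.08,.09,.10,.106):
    s=np.arange(-.035,.0351,.0005)
    uv=np.array([pr(np.r_[c+r*u+k*v,.125]) for k in s],np.float32)
    px=cv2.remap(im,uv[None,:,0],uv[None,:,1],cv2.INTER_LINEAR)[0].astype(int)
    m=(px.max(1)-px.min(1)<28)&(px.min(1)>110); idx=np.where(m)[0]
    g=np.split(idx,np.where(np.diff(idx)>2)[0]+1) if len(idx) else []
    print(nm,r,[(round(s[k[0]]*1e3,1),round(s[k[-1]]*1e3,1)) for k in g])
tool()
```

```text
wrist 0.07 [(np.float64(-21.5), np.float64(-11.0)), (np.float64(11.0), np.float64(21.0))]
wrist 0.08 [(np.float64(-21.5), np.float64(-11.0)), (np.float64(11.0), np.float64(21.0))]
wrist 0.09 [(np.float64(-20.0), np.float64(-11.0)), (np.float64(10.5), np.float64(21.0))]
wrist 0.1 [(np.float64(-19.5), np.float64(-11.0)), (np.float64(10.5), np.float64(21.0))]
wrist 0.106 [(np.float64(-19.5), np.float64(-11.0)), (np.float64(12.0), np.float64(21.0))]
top 0.07 [(np.float64(-21.5), np.float64(-11.0)), (np.float64(11.0), np.float64(21.5))]
top 0.08 [(np.float64(-21.0), np.float64(-11.0)), (np.float64(10.5), np.float64(20.5))]
top 0.09 [(np.float64(-21.5), np.float64(-11.0)), (np.float64(10.5), np.float64(20.5))]
top 0.1 [(np.float64(-34.0), np.float64(-26.0)), (np.float64(-20.5), np.float64(-12.0)), (np.float64(11.0), np.float64(20.5))]
top 0.106 [(np.float64(-34.0), np.float64(-26.0)), (np.float64(-21.0), np.float64(-12.0)), (np.float64(10.5), np.float64(20.0))]
t 17.15 pos [ 0.4198 -0.3219  0.2728] line -168.96 z [ 0.001 -0.    -1.   ] open 0.0104 grip 102.4 F [-0.1 -0.4 -1. ] T [ 0.02  0.   -0.02] q [-0.8  -0.21  1.73  0.    1.62  2.15]
```

The prong midline is confirmed by both cameras. I descend outside the hook, then bring the key in.

Request:
step_arm(targets=[{"travel": [-0.002,0.005,-0.05],"angular": [0,0,0],"gripper": 0},{"travel": [-0.002,0.005,-0.12],"angular": [0,0,0],"gripper": 0},{"travel": [-0.002,0.005,-0.18],"angular": [0,0,0],"gripper": 0},{"travel": [-0.002,0.005,-0.215],"angular": [0,0,0],"gripper": 0},{"travel": [-0.002,0.005,-0.225],"angular": [0,0,0],"gripper": 0},{"travel": [-0.002,0.005,-0.225],"angular": [0,0,0],"gripper": 0},{"travel": [-0.002,0.005,-0.225],"angular": [0,0,0],"gripper": 0}])

```text
t: 17.85
tool_pos: [0.4191, -0.3203, 0.1394]
tool_rot: [2.424, -1.999, 0.005]
contact_force: [0.6, 0.5, -0.6]
opening: 0.0108
grip_force: 102.3
```

```bash
python3 -c "
from h import *
o,_=tool();print((np.array([.4806,-.3068,.1151])-o['tool_pos'])/.6)"
```

```text
t 17.85 pos [ 0.4191 -0.3203  0.1394] line -169.02 z [ 0.002 -0.002 -1.   ] open 0.0108 grip 102.3 F [ 0.6  0.5 -0.6] T [ 0.02  0.02 -0.03] q [-0.79 -0.15  1.89  0.    1.39  2.16]
[ 0.10256728  0.02251718 -0.04051402]
```

Request:
step_arm(targets=[{"travel": [0.025,0.005,0],"angular": [0,0,0],"gripper": 0},{"travel": [0.055,0.012,0],"angular": [0,0,0],"gripper": 0},{"travel": [0.085,0.019,0],"angular": [0,0,0],"gripper": 0},{"travel": [0.102,0.0225,0],"angular": [0,0,0],"gripper": 0},{"travel": [0.102,0.0225,0],"angular": [0,0,0],"gripper": 0},{"travel": [0.102,0.0225,-0.01],"angular": [0,0,0],"gripper": 0},{"travel": [0.102,0.0225,-0.02],"angular": [0,0,0],"gripper": 0},{"travel": [0.102,0.0225,-0.03],"angular": [0,0,0],"gripper": 0},{"travel": [0.102,0.0225,-0.036],"angular": [0,0,0],"gripper": 0},{"travel": [0.102,0.0225,-0.036],"angular": [0,0,0],"gripper": 0}])

```text
t: 18.85
tool_pos: [0.4788, -0.3065, 0.1155]
tool_rot: [2.422, -2.0, -0.001]
contact_force: [-0.1, -0.1, -1.0]
opening: 0.0106
grip_force: 102.3
```

```bash
python3 -c "
from h import *
o,_=tool();print((np.array([.4806,-.3068,.1151])-o['tool_pos'])/.6)"
```

```text
t 18.85 pos [ 0.4788 -0.3065  0.1155] line -169.1 z [-0.  0. -1.] open 0.0106 grip 102.3 F [-0.1 -0.1 -1. ] T [ 0.08 -0.04  0.03] q [-0.7  -0.02  1.82 -0.    1.35  2.25]
[ 0.00302222 -0.00054375 -0.00067081]
```

Request:
step_arm(targets=[{"travel": [0,0,-0.002],"angular": [0,0,0],"gripper": 0},{"travel": [0,0,-0.003],"angular": [0,0,0],"gripper": 0},{"travel": [0,0,-0.003],"angular": [0,0,0],"gripper": 0}])

```text
t: 19.15
tool_pos: [0.4793, -0.3069, 0.1151]
tool_rot: [2.422, -1.999, 0.002]
contact_force: [-2.4, 0.3, 3.9]
opening: 0.0107
grip_force: 103.2
```

```bash
python3 -c "
from h import *
tool()"
```

```text
t 19.15 pos [ 0.4793 -0.3069  0.1151] line -169.07 z [ 0.    -0.001 -1.   ] open 0.0107 grip 103.2 F [-2.4  0.3  3.9] T [ 0.05  0.57 -0.04] q [-0.7  -0.02  1.82 -0.    1.34  2.25]
```

Contact comes at exactly the predicted height (.1151), so the bar is seated on the prongs. I release gently and rise.

Request:
step_arm(targets=[{"travel": [0,0,0],"angular": [0,0,0],"gripper": 0},{"travel": [0,0,0],"angular": [0,0,0],"gripper": 0.2},{"travel": [0,0,0],"angular": [0,0,0],"gripper": 0.3},{"travel": [0,0,0],"angular": [0,0,0],"gripper": 0.4},{"travel": [0,0,0],"angular": [0,0,0],"gripper": 0.4},{"travel": [0,0,0.02],"angular": [0,0,0],"gripper": 0.4},{"travel": [0,0,0.06],"angular": [0,0,0],"gripper": 0.4},{"travel": [0,0,0.12],"angular": [0,0,0],"gripper": 0.4},{"travel": [0,0,0.2],"angular": [0,0,0],"gripper": 0.4},{"travel": [0,0,0.25],"angular": [0,0,0],"gripper": 0.4}], squeeze=20)

```text
t: 20.15
tool_pos: [0.48, -0.307, 0.2692]
tool_rot: [-2.423, 2.0, -0.009]
contact_force: [0.8, 0.0, 0.0]
opening: 0.034
grip_force: 0.0
```

Request:
step_arm(targets=[{"travel": [-0.1,0.3,0.1],"angular": [0,0,0],"gripper": 0.4},{"travel": [-0.1,0.3,0.1],"angular": [0,0,0],"gripper": 0.4},{"travel": [-0.1,0.3,0.1],"angular": [0,0,0],"gripper": 0.4},{"travel": [-0.1,0.3,0.1],"angular": [0,0,0],"gripper": 0.4},{"travel": [-0.1,0.3,0.1],"angular": [0,0,0],"gripper": 0.4}])

```text
t: 20.65
tool_pos: [0.4192, -0.1232, 0.3289]
tool_rot: [-2.425, 1.992, -0.012]
contact_force: [1.1, -0.0, 0.2]
opening: 0.034
grip_force: 0.0
```

Run:
```python
from h import *
tool(); e,R,t=cam('top'); im=e['img']
# dark bar expected: top at z .163 at seat, 64 along v, 14 along u
a=np.radians(-168.83); u=np.array([np.cos(a),np.sin(a)]); v=np.array([-u[1],u[0]]); c=np.array([.564,-.2903])
def prof(z,rs,ss):
    G=np.array([[proj(e,R,t,np.r_[c+r*u+s*v,z]) for s in ss] for r in rs],np.float32)
    return cv2.remap(cv2.cvtColor(im,cv2.COLOR_RGB2GRAY),G[...,0],G[...,1],cv2.INTER_LINEAR)
rs=np.arange(.05,.125,.005); ss=np.arange(-.045,.046,.006)
print(np.c_[(rs*1e3).astype(int),prof(.163,rs,ss)])
for r in(.065,.105,.11):   # rack still aligned? prongs at z .125
    s=np.arange(-.03,.0301,.001); g=prof(.125,[r],s)[0]; i=np.where(g>140)[0]; print(r,(s[i]*1e3).round())
```

```text
t 20.65 pos [ 0.4192 -0.1232  0.3289] line -168.79 z [ 0.008 -0.002 -1.   ] open 0.034 grip 0.0 F [ 1.1 -0.   0.2] T [-0.02 -0.    0.01] q [-0.46 -0.46  1.83  0.    1.76  2.49]
[[ 50 150 148 143 135 129 121 120  87  65 111 112 110 107 105  94  93]
 [ 55 145 150 149 142 137 131 112  56 112 115 111 111 109 119 117 118]
 [ 60 139 145 148 147 144 138  76  75 123 116 115 114 112 129 119 120]
 [ 65 131 139 145 150 152 107  42 127 128 122 117 116 115 113 119 119]
 [ 69 122 129 138 147 136  59 100 146 135 127 120 124 103 115 119 120]
 [ 74 117 123 131 143  82  58 150 147 140 136 127 186  61 121 118 119]
 [ 79 111 117 125  97  49 136 149 147 146 143 136 104  59 118 118 120]
 [ 84 108 113 109  55 105 139 141 145 147 155 127  59  77 100 118 118]
 [ 89 107 108  67  66 140 136 136 140 147 136  80  58  75 112 116 118]
 [ 94 106  83  54 129 140 136 137 138 136 103  59  70 108 116 117 118]
 [ 99  93  52 115 139 137 136 137 137 128  59  98 120 118 118 117 116]
 [104  57  79 136 136 136 137 138 142  70  77 114 116 115 117 118 114]
 [109  43 133 137 135 135 137 136  90  63 148 115 116 114 115 117 118]
 [114 111 139 135 136 135 137 100  54  94 166 120 115 116 116 117 118]
 [119 143 134 135 135 139  92  48  92 113 117 116 116 114 116 116 118]]
0.065 [-21. -20. -19. -18. -17. -16. -15. -14. -13. -12. -11.   4.   5.   6.
   7.   8.   9.]
0.105 [-28. -27. -26. -25.   1.   2.  21.]
0.11 [-4. -3. -2. 16. 17. 18. 19. 20. 21. 22. 23.]
```

The arm blocks the top view, so I move it further away and check again.

Request:
step_arm(targets=[{"travel": [0.05,0.5,0],"angular": [0,0,0],"gripper": 0.4},{"travel": [0.05,0.5,0],"angular": [0,0,0],"gripper": 0.4},{"travel": [0.05,0.5,0],"angular": [0,0,0],"gripper": 0.4},{"travel": [0.05,0.5,0],"angular": [0,0,0],"gripper": 0.4},{"travel": [0.05,0.5,0],"angular": [0,0,0],"gripper": 0.4},{"travel": [0.05,0.5,0],"angular": [0,0,0],"gripper": 0.4},{"travel": [0.05,0.5,0],"angular": [0,0,0],"gripper": 0.4},{"travel": [0.05,0.5,0],"angular": [0,0,0],"gripper": 0.4}])

```text
t: 21.5
tool_pos: [0.4511, 0.1657, 0.3232]
tool_rot: [-2.434, 1.985, 0.006]
contact_force: [0.4, -1.0, -0.0]
opening: 0.0342
grip_force: 0.0
```

Run:
```python
from h import *
tool(); e,R,t=cam('top'); im=e['img']
a=np.radians(-168.83); u=np.array([np.cos(a),np.sin(a)]); v=np.array([-u[1],u[0]]); c=np.array([.564,-.2903])
def prof(z,rs,ss):
    G=np.array([[proj(e,R,t,np.r_[c+r*u+s*v,z]) for s in ss] for r in rs],np.float32)
    return cv2.remap(cv2.cvtColor(im,cv2.COLOR_RGB2GRAY),G[...,0],G[...,1],cv2.INTER_LINEAR)
rs=np.arange(.06,.125,.005); ss=np.arange(-.045,.046,.006)
print(np.c_[(rs*1e3).astype(int),prof(.163,rs,ss)])
# dark blob centroid/orientation at bar-top height
r2=np.arange(.055,.125,.001); s2=np.arange(-.05,.0501,.001); G=prof(.163,r2,s2); n,l,st,_=cv2.connectedComponentsWithStats((G<75).astype(np.uint8)); k=1+st[1:,4].argmax(); i,j=np.where(l==k)
w,V=np.linalg.eigh(np.cov(np.c_[r2[i],s2[j]].T)); print('bar r,s',r2[i].mean(),s2[j].mean(),np.sqrt(12*w)*1e3,V[:,1])
for r in(-.105,-.11,.065,.1,.105,.11):
    s=np.arange(-.03,.0301,.001); g=prof(.125,[r],s)[0]; q=np.where(g>140)[0]; print(r,(s[q]*1e3).round().astype(int))
```

```text
t 21.5 pos [0.4511 0.1657 0.3232] line -168.42 z [-0.003  0.003 -1.   ] open 0.0342 grip 0.0 F [ 0.4 -1.  -0. ] T [-0.   -0.   -0.02] q [ 0.19 -0.34  1.75  0.    1.73  3.13]
[[ 60  93  91  80 179 117  89  91  83 172 138  87  92 113 120 120 120]
 [ 65  92  91  92 179 120  89  92  81 164 139  87  95 118 119 120 122]
 [ 70  89  89  80 182 120  89  90  86 176 133  85 114 119 120 121 121]
 [ 75  91  91  92 186 123  90  94  84 173 145  90 118 123 119 119 120]
 [ 80  92  95  67  93  70  76  69  68  88  72  76  78  74 118 119 122]
 [ 85  91  54  38  88  89  89  87  86  84  85  84  82  81 102 119 120]
 [ 90  92  51  42  73  82  68  74  83  69  76  79  69  76 114 118 120]
 [ 95  84  97  80  67  59  68  58  57  76  68  63  70 108 117 120 119]
 [100  79 144 170 176 154 187 138 109 168 158 118 120 119 118 118 118]
 [105  95 214 121 174 183 171 110 112 160 153 113 117 117 117 119 118]
 [110  65 211  93 170 160 118 114 110 172 156 114 115 118 117 118 120]
 [115  91 185  99 141 173 114 114 107 109 166 120 117 117 116 118 120]
 [120  82 213  95 113 117 112 114 114 110 118 116 118 116 117 117 117]]
bar r,s 0.09096450939457203 -0.012359081419624184 [11.32805651 72.98300844] [0.08825499 0.99609792]
-0.105 [-21 -20 -19 -18 -17 -16 -15 -14 -13  12  13  14  15  16  17  18  19]
-0.11 [-16 -15  16  17  18  19  20]
0.065 [-19 -18 -17 -16 -15 -14 -13 -12  13  14  15  16  17  18  19  20]
0.1 [-30 -29 -28 -27 -26 -25 -24 -23 -22 -21 -20 -19 -18 -17 -16 -15 -14 -13
 -12 -11 -10  -9  -8  -7  -6  -5  -4  -3  -2  14  15  16  17  18  19  20
  21]
0.105 [-30 -29 -28 -27 -19 -18 -17 -16 -15 -14 -13 -12 -11 -10  -9  -8  -7  13
  14  15  16  17  18  19  20  21  22]
0.11 [-30 -29 -28 -27 -17 -16 -15 -14 -13 -12 -11 -10  -9  16  17  18  19  20
  21  22  23]
```

The bar lies across the prongs (r 80–95 mm, ±31 mm) and the rack is still aligned. Joint 6 is close to its limit, so I back it off and then hand in.

Request:
step_arm(targets=[{"travel": [0,0,0],"angular": [0,0,0.1],"gripper": 0.4},{"travel": [0,0,0],"angular": [0,0,0.2],"gripper": 0.4},{"travel": [0,0,0],"angular": [0,0,0.2],"gripper": 0.4},{"travel": [0,0,0],"angular": [0,0,0.2],"gripper": 0.4}])

```text
t: 21.95
tool_pos: [0.4511, 0.1644, 0.324]
tool_rot: [-2.576, 1.793, 0.005]
contact_force: [-0.8, -0.6, -0.3]
opening: 0.0338
grip_force: 0.0
```

```bash
python3 -c "
from h import *
tool(); print(ctrl.finish_job())"
```

```text
t 21.95 pos [0.4511 0.1644 0.324 ] line -159.68 z [-0.001  0.004 -1.   ] open 0.0338 grip 0.0 F [-0.8 -0.6 -0.3] T [0.03 0.02 0.03] q [ 0.19 -0.34  1.75  0.    1.73  2.98]
the job is handed in; nothing more can be done
None
```

The job is handed in at about 22 s, with no verdict returned: the free hook faces front within about 0.5°, the fastener is turned to its stop (1.62 rad), and the key hangs by its bar on that hook, released; I didn't re-check the bystanders, but nothing unexpected was touched.

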